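# File the orange sample holder from the hook stand into the drawer

### The arm

A 6-joint arm with a two-finger parallel gripper is mounted at the origin on the work surface. World frame = base frame: x ahead of the robot, y to its left, z up, the work surface at z = 0. Lengths are in m, angles in rad, forces in N, time in s.
With the tool pointing down it reaches from about 0.4 to 0.925 m from the base axis. Payload 12.5 kg.
Tool frame: the origin (TCP) lies midway between the tips of the shut fingers; the grasp point (between the pads) lies 19 mm behind it; z points along the fingers, y is the line along which they close (so a half turn about z gives the same grasp; the last joint's range is limited). The gripper opens to 95 mm and grips with 3 to 60 N. Pads are 20 mm wide; open, the fingers measure 119 mm over their backs; the gripper's body (75 mm by 180 mm) begins 59 mm behind the grasp point.
Start: joints at [1.058, 0.491, 1.559, -0, 1.092, -0.106], TCP at [0.247, 0.574, 0.189] pointing down, gripper open.
Joint ranges: [-3.1, 3.1], [-0.84, 2.19], [0.05, 2.79], [-1.13, 4.28], [0.06, 2.93], [-2.69, 2.69]. Speed limits (rad/s): [2.22, 2.22, 2.79, 3.14, 3.14, 3.14].

### API

Orientations are given as a unit quaternion [w, x, y, z].
In Python, from station import * gives the robot as it stands.
- The arm moves only by the tool carry_out, never from a script. Its argument "plan" is one flat list of numbers, 4 for each row, row after row: the shift along the tool's x, y, z as a fraction of full scale, then the turn about the tool's z as a fraction of full scale. A call has 1 to 20 rows; each row is the pose to reach, as a shift and turn from the pose commanded when the call began, along the tool's axes at that moment, turning the shorter way round; what a row does not reach only later rows make up. Full scale, the value 1, is 0.6 m for a shift and 180 degrees for a turn. A row lasts 1/8 s, in which the tool goes at most 62.5 mm and 10.7 degrees, less where a joint would pass 70% of its speed; a pose out of reach is approached as far as the arm can. A call with a number of a shift or a turn outside -1 to 1 is refused whole. A call with a gripper value outside its range is refused whole. "jaw" is the opening, from -1 (shut) to 1 (fully open), set as the call begins (left out, the last holds). The fingers move at their own pace and stop on an object; the grip force is fixed at half the most. Time passes only in rows, so rows that repeat a pose let the fingers close. It gives the time, the measured TCP pose, the force, the opening and the grip force at its end, in the units of the state.
- state(): the state, without advancing time (a new reading comes with each control period).
- snapshot(name): name is "side" or "top"; returns a dict with "img" (400x640x3 uint8, red, green, blue), "z_map" (400x640 float32, m along the optical axis (not along the pixel's ray), 0 where there is no reading), "fx", "fy", "cx", "cy" (pixels), "k1" (the pictures are not rectified: a ray, as slopes to the right and down, at radius r is drawn at 1 + k1 r^2 times it, then the intrinsics apply), "eye" and "attitude" of the camera in the world. Camera axes: x right, y down, z forward; pixel columns grow to the right and rows downward; lengths in m; the calibration is good to about 2 mm. A picture is of the moment at which its call begins.
- finish_job(): hands the job in; it is judged then, once.
The state is a dict: "time": time; "joint_positions": joint angles; "dq": joint speeds; "tau": joint torques, N m; "tcp_pos": TCP position; "orientation": TCP orientation; "contact_force": force on the tool from outside, world axes, zero at the start; "wrist_torque": the same for the moment, N m; "grip_width": opening from 0.0 (shut) to 1.0 (fully open); "gripper_force": force on a finger pad.
Only numpy, scipy, OpenCV 4.12 (cv2) and the standard library are available. Lean on these libraries where they do the work, as an engineer would, in place of code of your own. Each camera call takes 0.05 s, during which the arm holds its last target. There are 200 camera calls.

### The job

Lift the orange-tabbed sample holder off its hook, pull the partly open blue drawer further out and stand the holder upright in the yellow filing slot inside it, then slide the drawer fully shut. Set the holder down rather than dropping it, and leave the other two holders hanging and the bottle and beaker where they are.

Things in the scene. Friction and masses are not known exactly. Their poses are not given: they have to be found in the camera images.
- holder_orange: ORANGE grip tab: the holder to file. Aluminium plate 124 mm tall (z), 56 wide (y), 10 thick (x), 120 g. Origin: middle of its bottom edge. From the bottom: solid with dark round window z 0-50; hanging hole z 50-84, 26 wide; strip z 84-92, 56 wide; coloured grip tab z 92-124, 40 wide. Hangs with the top edge of the hole on a hook, plate across the hook.
- holder_green: GREEN grip tab: stays hanging. Same shape and size as the orange one, same origin and axes.
- holder_white: WHITE grip tab: stays hanging. Same shape and size as the orange one, same origin and axes.
- stand: Fixed steel stand with three hooks along its own -x, 270 mm wide (y). Origin on the bench under the front face of its aluminium back rail (x 0 to 14, z 133 to 163, full width). Base plate x -30 to 70, 12 thick. Hooks at y = -80, 0, 80; which holder hangs on which varies. Holders hang at x about -40, bottom at z = 70, top of tab at z = 194.
- hook_mid (a point): Point on the axis of the middle hook's rod, 40 mm in front of the rail, z = 150; axes as the stand's. All hooks: round rod 8 mm thick, level from x = 0 to -68 of the stand, then bent up to its end at x = -80, whose top is at z = 164 (10 above the level rod's top). To come off, a holder must rise 11 to 24 mm (17 is the middle), then move 55 mm along the stand's -x.
- cabinet: Fixed benchtop drawer unit, 190 mm wide (y), 220 deep (x), 175 high, black top (200 wide), grey sides. Origin on the bench under the middle of its front face (plane of the opening, x = 0); it extends to x = 220. The drawer slides out along its own -x. The opening is clear up to z = 157.
- drawer (a joint): Drawer opening in m: 0 shut, 0.20 fully out; starts 0.08 to 0.14; friction 3 N. Blue front panel 14 mm thick, 190 wide, z 12 to 150, its inner face flush with the cabinet's face when shut. Inside: 130 wide, floor z = 22, side walls to z = 85. Nothing within 50 behind the front; then two 30 tall fixed steel cylinders, the slot, a 38 tall fixed carton.
- slot (a point): Centre of the floor of the yellow slot in the drawer (moves with it), z = 22 mm, 110 behind the front's inner face, so (opening - 110) outside the cabinet; axes as the cabinet's. Slot 24 wide (x), 130 long (y), between yellow walls 4 thick, 50 tall. A holder stands in it with its thickness along x, top at z = 146.
- handle (a point): Middle of the aluminium bar handle on the drawer front (moves with it), bar 100 long along y, about 10 thick, 35 off the front's outer face, 128 over the bench; axes as the cabinet's.
- front_top (a point): Middle of the top edge of the drawer's blue front panel (14 thick), 150 over the bench, moves with the drawer; axes as the cabinet's. The drawer can also be pulled by pressing on the panel's inner face, 7 behind this point.
- reagent_bottle: Amber bottle, 60 in diameter, 130 tall, standing in front of the hook stand; origin at the centre of its underside. Not to be moved.
- beaker: White open beaker, 68 in diameter, 85 tall, near the middle of the bench; origin at the centre of its underside. Not to be moved.

How it is judged:
By the outcome, as a careful person would: the job done as asked, in the order asked, and still so for the second after the job is handed in, with the robot touching nothing.
It also fails if it takes over 66 s, if anything falls off the work surface, if the arm or the gripper's body presses on something with over 40 N, if the wrist force passes 120 N, or if a joint passes its speed limit or range.

## Working session

There is one attempt and no reset: what is moved stays moved. The work goes in short steps, Python scripts to look and compute and a tool call to move; the robot and the scene stay as the last step left them, time stands still between calls to the robot, and variables do not carry over. Pictures are saved under pics/ and viewed, at most 12 in all, crops included, and the job is handed in when it is done.

Besides the shell and the picture viewer there is one more tool, called after "Emit:" by a JSON object that holds its "op" and its "data". carry_out: Moves the arm, as the interface text tells. Its arguments: {"type":"object","properties":{"plan":{"type":"array","items":{"type":"number"}},"jaw":{"type":"number"}},"required":["plan"]}

```bash
mkdir -p pics
cat > h.py <<'E'
from station import *
import numpy as np, cv2, pickle
from scipy.spatial.transform import Rotation as R
def quat(q): return R.from_quat([q[1],q[2],q[3],q[0]])
def cloud(s):
    K=np.array([[s['fx'],0,s['cx']],[0,s['fy'],s['cy']],[0,0,1.]])
    h,w=s['z_map'].shape
    u,v=np.meshgrid(np.arange(w),np.arange(h))
    p=cv2.undistortPoints(np.stack([u,v],-1).reshape(-1,1,2).astype(float),K,np.array([s['k1'],0,0,0,0.])).reshape(h,w,2)
    z=s['z_map'][...,None]
    c=np.concatenate([p*z,z],-1)
    A=np.array(s['attitude']); Rm=A if A.shape==(3,3) else quat(A).as_matrix()
    return c@Rm.T+np.array(s['eye'])
E
python3 - <<'E'
from h import *
for n in ['side','top']:
    s=snapshot(n); pickle.dump(s,open(n+'0.pkl','wb'))
    cv2.imwrite(f'pics/{n}0.png',s['img'][...,::-1])
    print({k:v for k,v in s.items() if k not in('img','z_map')})
print(state())
E
```

```text
{'fx': 495.19229275675036, 'fy': 495.19229275675036, 'cx': 319.8590758316527, 'cy': 208.7549640174247, 'k1': -0.06623458719793851, 'eye': array([ 0.47221629, -0.95167837,  0.81392546]), 'attitude': array([-0.45726962,  0.88750997, -0.04579855,  0.03366079])}
{'fx': 407.0937873001631, 'fy': 407.0937873001631, 'cx': 317.5930580913099, 'cy': 204.26856109574106, 'k1': 0.01349924144012079, 'eye': array([ 0.46266128, -0.0049331 ,  0.90380681]), 'attitude': array([ 0.06328904, -0.69762562,  0.71244064, -0.04172911])}
{'time': 0.1, 'joint_positions': array([ 1.05840194e+00,  4.91505479e-01,  1.55942552e+00, -6.64421478e-06,
        1.09172434e+00, -1.05595677e-01]), 'dq': array([ 0.00027734, -0.00293529, -0.0018468 , -0.00103131, -0.00054396,
       -0.00099379]), 'tau': array([ 2.90583863e-03, -6.13626909e+01, -2.58608687e+01,  6.93841791e-02,
        4.69677290e-02, -5.84420235e-06]), 'tcp_pos': array([0.24714131, 0.57377064, 0.18860361]), 'orientation': array([-1.58774456e-04,  2.01998240e-01,  9.79385741e-01, -5.07074734e-04]), 'contact_force': array([-0.01861631,  0.43157589,  0.24733077]), 'wrist_torque': array([ 0.04147078,  0.00388433, -0.01716786]), 'gripper_force': 0.0, 'grip_width': 0.997349007108246}
```

View pics/side0.png

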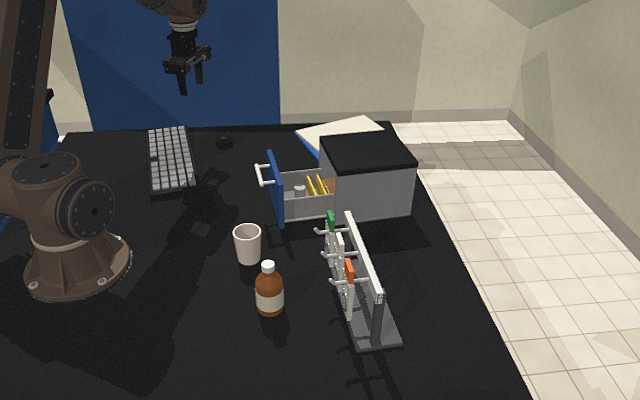

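View pics/top0.png

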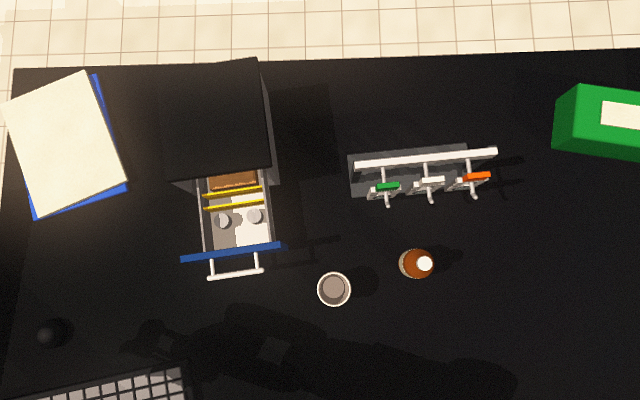

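The side view shows the orange tab on the hook nearest that camera, at about (349,270), with the bottle at (268,290) and the beaker at (247,243). In the top view, orange is at (477,177), white at (429,182) and green at (387,187). The rail runs from (355,165) to (497,151). The blue front runs from (181,260) to (280,245), the slot walls are at about (233,193) and (233,204), and the handle is at (236,275).

Run:
```python
from h import *
s=pickle.load(open('top0.pkl','rb')); P=cloud(s); hsv=cv2.cvtColor(s['img'],cv2.COLOR_RGB2HSV).astype(int)
H,S,V=hsv[...,0],hsv[...,1],hsv[...,2]
u,v=np.meshgrid(np.arange(640),np.arange(400))
box=lambda a,b,c,d:(u>=a)&(u<=b)&(v>=c)&(v<=d)
def rep(n,m,zr=None):
    m=m&(s['z_map']>0)
    if zr: m=m&(P[...,2]>zr[0])&(P[...,2]<zr[1])
    p=P[m]
    c=np.median(p,0)
    (cx,cy),(w,h),a=cv2.minAreaRect((p[:,:2]*1000).astype(np.float32))
    _,_,vt=np.linalg.svd(p[:,:2]-p[:,:2].mean(0),full_matrices=False)
    d=vt[0]*np.sign(vt[0][1])
    print(n,m.sum(),'med',c.round(4),'rect',round(cx,1),round(cy,1),round(w,1),round(h,1),'long-dir deg from +y',np.degrees(np.arctan2(-d[0],d[1])).round(2), 'zrange',np.percentile(p[:,2],[5,95]).round(3))
rep('rail',box(345,505,140,175),(.155,.172))
rep('front',box(175,290,235,268)&(H>100)&(H<125)&(S>120),(.143,.157))
rep('handle',box(200,270,264,285),(.115,.14))
rep('orange',box(455,500,165,190)&(H<15)&(S>150),(.183,.205))
rep('green',box(370,405,175,195)&(H>50)&(H<85)&(S>120),(.18,.205))
rep('white',box(410,448,172,190),(.188,.2))
rep('yellow',box(195,270,180,215)&(H>18)&(H<35)&(S>130),(.06,.085))
rep('cab',box(150,280,55,195),(.165,.185))
rep('beaker',box(310,355,265,310),(.075,.095))
rep('bottle',box(390,440,240,285),(.12,.14))
s=pickle.load(open('side0.pkl','rb'));P=cloud(s); hsv=cv2.cvtColor(s['img'],cv2.COLOR_RGB2HSV).astype(int)
H,S,V=hsv[...,0],hsv[...,1],hsv[...,2]
rep('s orange',box(335,365,250,290)&(H<15)&(S>150),(.15,.205))
rep('s front',box(262,290,145,230)&(H>100)&(H<125)&(S>120),(.143,.157))
rep('s rail',box(340,390,205,305),(.157,.169))
rep('s handle',box(250,275,155,192),(.115,.14))
rep('s yellow',box(300,335,170,200)&(H>18)&(H<35)&(S>130),(.065,.085))
rep('s beaker',box(225,268,215,270),(.075,.095))
rep('s bottle',box(250,290,255,280),(.12,.14))
```

```text
rail 1167 med [ 0.6565 -0.1845  0.1614] rect 649.5 -186.0 36.8 266.7 long-dir deg from +y 4.41 zrange [0.158 0.164]
front 717 med [0.4911 0.1847 0.1489] rect 491.4 181.8 13.9 188.7 long-dir deg from +y 7.32 zrange [0.147 0.151]
handle 398 med [0.4511 0.1803 0.131 ] rect 453.3 175.1 107.4 29.9 long-dir deg from +y 4.22 zrange [0.128 0.134]
orange 155 med [ 0.6147 -0.2671  0.1922] rect 615.0 -268.4 10.1 41.5 long-dir deg from +y 4.4 zrange [0.186 0.194]
green 148 med [ 0.6003 -0.1076  0.1924] rect 601.0 -108.8 10.1 39.6 long-dir deg from +y 3.81 zrange [0.184 0.194]
white 134 med [ 0.6092 -0.1884  0.1923] rect 609.5 -188.5 10.6 39.7 long-dir deg from +y 4.26 zrange [0.19  0.195]
yellow 347 med [0.6125 0.1985 0.0699] rect 607.0 198.1 33.9 128.5 long-dir deg from +y 7.1 zrange [0.061 0.073]
cab 11785 med [0.7389 0.2124 0.1738] rect 743.5 214.0 221.5 200.1 long-dir deg from +y -83.55 zrange [0.172 0.176]
beaker 248 med [ 0.4136 -0.011   0.0832] rect 416.1 -9.2 65.3 66.0 long-dir deg from +y -75.84 zrange [0.078 0.086]
bottle 185 med [ 0.4634 -0.1787  0.1289] rect 463.5 -179.0 27.1 26.0 lo
[... 158 characters left out ...]
.195]
s front 216 med [0.4906 0.1663 0.1496] rect 489.6 178.3 14.2 193.4 long-dir deg from +y 7.33 zrange [0.146 0.152]
s rail 764 med [ 0.6554 -0.218   0.1624] rect 635.2 -188.0 65.1 267.9 long-dir deg from +y 1.57 zrange [0.158 0.165]
s handle 224 med [0.4596 0.1731 0.1311] rect 460.6 194.0 41.4 152.3 long-dir deg from +y 4.08 zrange [0.122 0.135]
s yellow 96 med [0.6111 0.2053 0.0709] rect 603.4 210.1 34.4 111.6 long-dir deg from +y 4.56 zrange [0.067 0.074]
s beaker 242 med [ 0.4144 -0.0067  0.0821] rect 416.1 -11.6 70.1 64.1 long-dir deg from +y 1.09 zrange [0.076 0.086]
s bottle 133 med [ 0.4617 -0.1852  0.1293] rect 461.7 -182.8 28.3 24.9 long-dir deg from +y 8.99 zrange [0.122 0.132]
```

The measurements agree with the given sizes: stand yaw is about 4.6°, cabinet yaw about 7.1°, the orange tab is at (0.615, -0.269, top 0.194), the front's top is at (0.491, 0.182), the slot is at (0.607, 0.197) and the opening is about 0.137. Next I'll write a converter helper and make the first move.

```bash
cat >> h.py <<'E'
def conv(wps, base=None):
    """world waypoints (x,y,z,heading of tool y in deg) -> plan fractions from commanded pose base"""
    s=state()
    if base is None:
        p=np.array(s['tcp_pos']); M=quat(s['orientation']).as_matrix(); h0=np.degrees(np.arctan2(M[1,1],M[0,1]))
    else: p=np.array(base[:3]); h0=base[3]
    a=np.radians(h0); Y=np.array([np.cos(a),np.sin(a),0]); Z=np.array([0,0,-1.]); X=np.cross(Y,Z)
    print('t',round(s['time'],2),'tcp',np.round(s['tcp_pos'],4),'head',round(h0,2))
    for w in wps:
        d=np.array(w[:3])-p; t=-((w[3]-h0+180)%360-180)/180
        print(np.round([d@X/.6,d@Y/.6,d@Z/.6,t],4).tolist())
E
python3 - <<'E'
from h import *
conv([(.247,.574,.30,66.7),(.45,.13,.30,35)])
E
```

```text
t 0.1 tcp [0.2471 0.5738 0.1886] head 66.69
[0.0004, 0.0003, -0.1857, -0.0]
[-0.6032, -0.5455, -0.1857, 0.1761]
```

Emit:
{"op": "carry_out", "data": {"plan": [0,0,-0.1,0,0,0,-0.186,0,-0.1,-0.09,-0.186,0.03,-0.2,-0.18,-0.186,0.06,-0.3,-0.27,-0.186,0.09,-0.4,-0.36,-0.186,0.12,-0.5,-0.45,-0.186,0.15,-0.603,-0.545,-0.186,0.176,-0.603,-0.545,-0.186,0.176,-0.603,-0.545,-0.186,0.176,-0.603,-0.545,-0.186,0.176,-0.603,-0.545,-0.186,0.176], "jaw": -0.42}}

```text
time: 1.6
tcp_pos: [0.4499, 0.1307, 0.3005]
orientation: [-0.0, 0.462, 0.887, -0.0]
contact_force: [0.3, 0.2, 0.2]
grip_width: 0.293
gripper_force: 0.0
```

Run:
```python
from h import *
conv([(.615,-.269,.28,4.6),(.615,-.269,.215,4.6)])
```

```text
t 1.6 tcp [0.4499 0.1307 0.3005] head 34.98
[-0.7036, -0.1564, 0.0342, 0.1688]
[-0.7036, -0.1564, 0.1426, 0.1688]
```

Emit:
{"op": "carry_out", "data": {"plan": [-0.1,-0.02,0,0.03,-0.2,-0.04,0,0.06,-0.3,-0.06,0,0.09,-0.4,-0.08,0.01,0.12,-0.5,-0.1,0.02,0.15,-0.6,-0.13,0.03,0.169,-0.704,-0.156,0.034,0.169,-0.704,-0.156,0.034,0.169,-0.704,-0.156,0.08,0.169,-0.704,-0.156,0.12,0.169,-0.704,-0.156,0.142,0.169,-0.704,-0.156,0.142,0.169,-0.704,-0.156,0.142,0.169]}}

```text
time: 3.22
tcp_pos: [0.6164, -0.2687, 0.2166]
orientation: [0.001, 0.678, 0.735, 0.0]
contact_force: [0.1, -0.3, 0.6]
grip_width: 0.294
gripper_force: 0.0
```

Run:
```python
from h import *
conv([(.615,-.269,.164,4.6)])
s=snapshot('top')
cv2.imwrite('pics/t1.png',cv2.resize(s['img'][110:235,380:580,::-1],None,fx=4,fy=4,interpolation=cv2.INTER_CUBIC))
```

```text
t 3.23 tcp [ 0.6164 -0.2687  0.2166] head 4.63
[-0.0003, -0.0023, 0.0877, 0.0002]
```

View pics/t1.png

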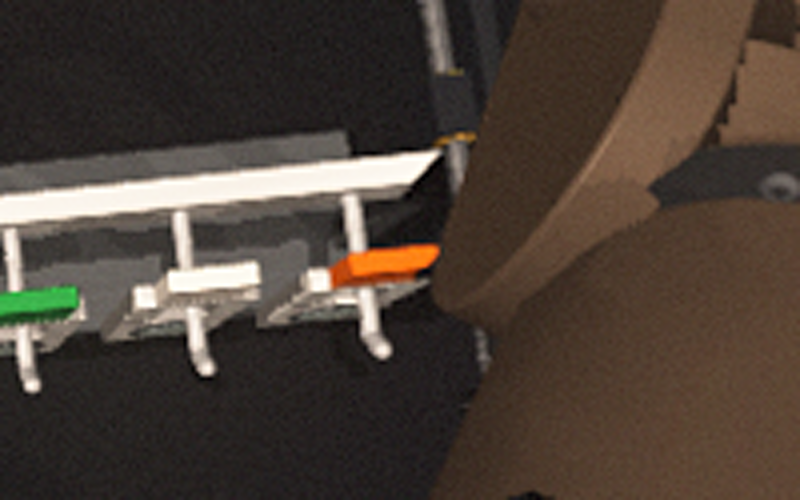

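Emit:
{"op": "carry_out", "data": {"plan": [0,-0.002,0.02,0,0,-0.002,0.04,0,0,-0.002,0.06,0,0,-0.002,0.08,0,0,-0.002,0.087,0,0,-0.002,0.087,0,0,-0.002,0.087,0]}}

```text
time: 4.15
tcp_pos: [0.6149, -0.2693, 0.1637]
orientation: [0.0, 0.678, 0.735, 0.0]
contact_force: [0.5, 0.5, 0.2]
grip_width: 0.29
gripper_force: 0.0
```

Run:
```python
from h import *
conv([(.615,-.269,.164,4.6)]); print(state()['contact_force'])
s=snapshot('side')
cv2.imwrite('pics/s1.png',cv2.resize(s['img'][170:360,270:430,::-1],None,fx=3.15,fy=3.15,interpolation=cv2.INTER_CUBIC))
```

```text
t 4.15 tcp [ 0.6149 -0.2693  0.1637] head 4.59
[0.0005, 0.0003, -0.0005, -0.0]
[0.52916867 0.45265144 0.20568971]
```

View pics/s1.png

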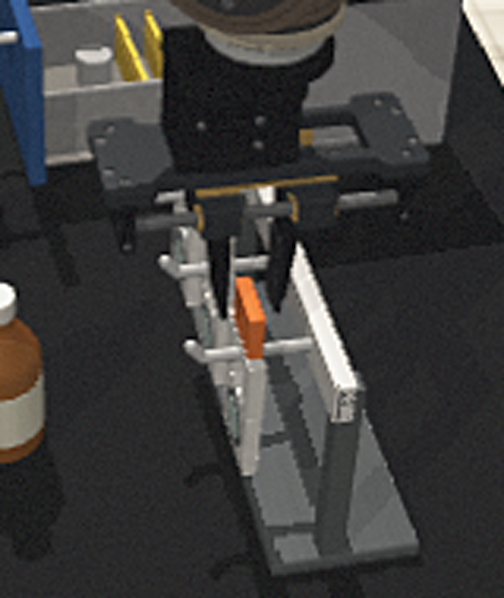

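The open jaws sit on both sides of the orange tab in x (finger tips near (222,318) and (278,308) in the crop, tab from 237 to 262). I'll check the along-tab alignment by projecting the points.

```bash
cat >> h.py <<'E'
def proj(s,p):
    K=np.array([[s['fx'],0,s['cx']],[0,s['fy'],s['cy']],[0,0,1.]])
    Rm=quat(s['attitude']).as_matrix(); c=(np.atleast_2d(p)-s['eye'])@Rm
    return cv2.projectPoints(c.reshape(-1,1,3),np.zeros(3),np.zeros(3),K,np.array([s['k1'],0,0,0,0.]))[0].reshape(-1,2)
E
python3 - <<'E'
from h import *
s=snapshot('side'); pickle.dump(s,open('s1.pkl','wb'))
a=np.radians(4.6);X=np.array([np.cos(a),np.sin(a),0]);Y=np.array([-np.sin(a),np.cos(a),0])
T=np.array(state()['tcp_pos'])
pts=[T,T-.014*X-.01*Y,T-.014*X+.01*Y,T+.014*X-.01*Y,T+.014*X+.01*Y,[.615+.02*np.sin(a),-.289,.194],[.615-.02*np.sin(a),-.249,.194]]
print(((proj(s,pts)-[270,170])*3.15).round(0))
P=cloud(s)
m=np.zeros((400,640),bool); m[240:275,330:365]=True
for lo,hi,n in((.57,.609,'left'),(.622,.648,'right')):
    k=m&(P[...,0]>lo)&(P[...,0]<hi)&(P[...,2]>.16)&(P[...,2]<.2)&(s['img'].max(2)<70)
    q=P[k]; print(n,k.sum(),q.min(0).round(4) if len(q) else '',np.median(q,0).round(4) if len(q) else '')
E
```

```text
[[246. 334.]
 [227. 348.]
 [219. 326.]
 [272. 343.]
 [264. 320.]
 [257. 319.]
 [241. 274.]]
left 8 [ 0.5944 -0.2838  0.1887] [ 0.5968 -0.2805  0.1949]
right 22 [ 0.6257 -0.2799  0.1915] [ 0.6269 -0.2767  0.1962]
```

The depth shows the finger sides at y ≈ -0.28, which is what they should be with the fingers centred on the tab. Next I'll grip.

Emit:
{"op": "carry_out", "data": {"plan": [0,0,0,0,0,0,0,0,0,0,0,0,0,0,0,0,0,0,0,0,0,0,0,0], "jaw": -1}}

```text
time: 5.0
tcp_pos: [0.6147, -0.2692, 0.1634]
orientation: [0.0, 0.678, 0.735, 0.0]
contact_force: [-0.2, -1.0, 1.8]
grip_width: 0.099
gripper_force: 29.9
```

Emit:
{"op": "carry_out", "data": {"plan": [0,0,-0.01,0,0,0,-0.02,0,0,0,-0.0285,0,0,0,-0.0285,0,0,0,-0.0285,0,0,-0.02,-0.0285,0,0,-0.04,-0.0285,0,0,-0.06,-0.0285,0,0,-0.08,-0.0285,0,0,-0.1,-0.0285,0,0,-0.11,-0.0285,0,0,-0.11,-0.0285,0,0,-0.11,-0.07,0,0,-0.11,-0.15,0,0,-0.11,-0.22,0,0,-0.11,-0.25,0,0,-0.11,-0.25,0,0,-0.11,-0.25,0]}}

```text
time: 7.25
tcp_pos: [0.5487, -0.2742, 0.312]
orientation: [-0.001, 0.678, 0.735, -0.0]
contact_force: [0.7, 0.5, -1.9]
grip_width: 0.101
gripper_force: 29.9
```

Run:
```python
from h import *
s=snapshot('side'); pickle.dump(s,open('s2.pkl','wb'))
cv2.imwrite('pics/s2.png',cv2.resize(s['img'][100:350,220:440,::-1],None,fx=2.4,fy=2.4,interpolation=cv2.INTER_CUBIC))
# targets: panel centre, cabinet axes
a=np.radians(7.1);X=np.array([np.cos(a),np.sin(a),0]);F=np.array([.4905,.182,0])
B=F+(.007+.025)*X
print(B)
conv([(.52,-.1,.31,5),(B[0],B[1],.31,7.1)]);print(state()['contact_force'],state()['grip_width'])
```

```text
[0.52225462 0.18595525 0.        ]
t 7.3 tcp [ 0.5487 -0.2743  0.3119] head 4.6
[0.2933, -0.0244, 0.0032, -0.0022]
[0.7681, 0.0176, 0.0032, -0.0139]
[ 0.6678386  1.1411802 -0.9453306] 0.09906349056126236
```

View pics/s2.png

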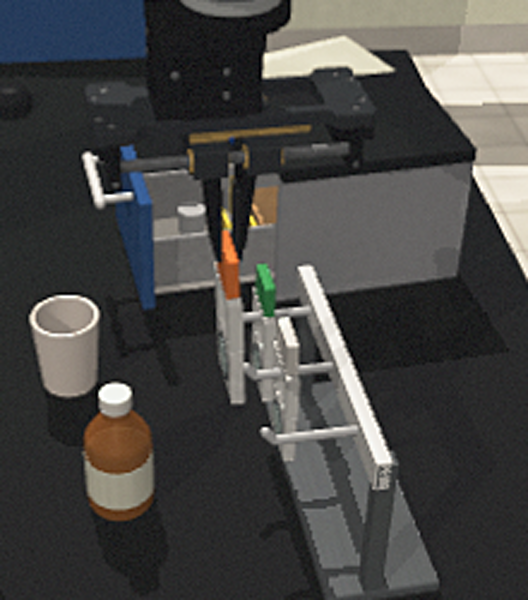

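The holder is held upright, with the orange tab at about (230,262) in the crop. The green and white holders are still hanging, and the bottle and beaker haven't moved. Next I'll carry the holder over the gap behind the drawer front.

Emit:
{"op": "carry_out", "data": {"plan": [0.03,0,0.003,0,0.1,0,0.003,0,0.19,0,0.003,0,0.28,0,0.003,0,0.37,0.005,0.003,-0.004,0.46,0.01,0.003,-0.008,0.55,0.015,0.003,-0.012,0.64,0.018,0.003,-0.014,0.71,0.018,0.003,-0.014,0.75,0.018,0.003,-0.014,0.768,0.018,0.003,-0.014,0.768,0.018,0.003,-0.014,0.768,0.018,0.003,-0.014,0.768,0.018,0.003,-0.014]}}

```text
time: 9.05
tcp_pos: [0.5229, 0.1849, 0.3116]
orientation: [0.0, 0.662, 0.749, 0.0]
contact_force: [-0.5, 0.4, -1.0]
grip_width: 0.1
gripper_force: 29.9
```

Run:
```python
from h import *
conv([(.5223,.186,.132,7.1)])
s=snapshot('side'); pickle.dump(s,open('s3.pkl','wb')); P=cloud(s); I=s['img'].astype(int)
# holder: orange pixels
hsv=cv2.cvtColor(s['img'],cv2.COLOR_RGB2HSV).astype(int);u,v=np.meshgrid(np.arange(640),np.arange(400))
m=(hsv[...,0]<15)&(hsv[...,1]>150)&(u>250)&(u<330)&(v<200)&(P[...,2]>.2)
q=P[m];print(m.sum(),np.percentile(q,[5,50,95],axis=0).round(3))
cv2.imwrite('pics/s3.png',cv2.resize(s['img'][50:240,220:430,::-1],None,fx=3,fy=3,interpolation=cv2.INTER_CUBIC))
```

```text
t 9.05 tcp [0.5229 0.1849 0.3116] head 7.05
[0.002, -0.0007, 0.2993, -0.0003]
75 [[0.516 0.161 0.315]
 [0.522 0.166 0.334]
 [0.527 0.186 0.346]]
```

View pics/s3.png

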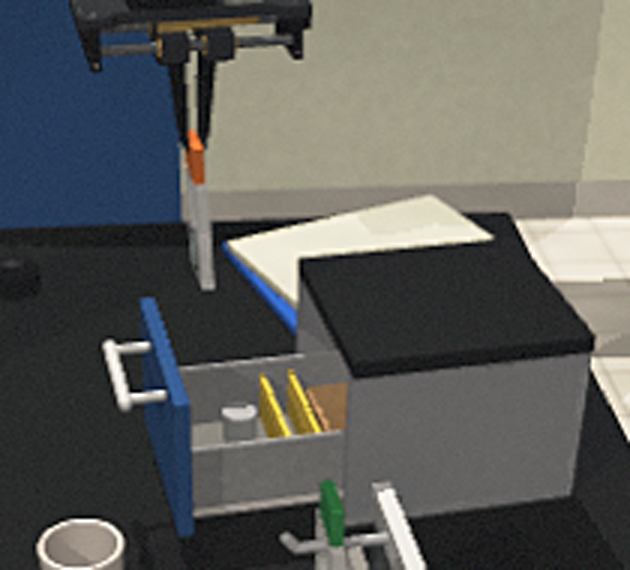

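The holder is above the gap behind the blue front (panel top from (150,300) to (185,400) in the crop). Next I'll lower it.

Emit:
{"op": "carry_out", "data": {"plan": [0.002,0,0.03,0,0.002,0,0.08,0,0.002,0,0.14,0,0.002,0,0.2,0,0.002,0,0.25,0,0.002,0,0.28,0,0.002,0,0.299,0,0.002,0,0.299,0,0.002,0,0.299,0]}}

```text
time: 10.22
tcp_pos: [0.523, 0.1869, 0.1329]
orientation: [0.0, 0.662, 0.75, 0.0]
contact_force: [0.6, -0.3, -0.7]
grip_width: 0.097
gripper_force: 29.9
```

Emit:
{"op": "carry_out", "data": {"plan": [0,-0.007,0,0,0,-0.014,0,0,0,-0.022,0,0,0,-0.032,0,0,0,-0.042,0,0,0,-0.052,0,0,0,-0.062,0,0,0,-0.072,0,0,0,-0.082,0,0,0,-0.09,0,0,0,-0.096,0,0,0,-0.1,0,0,0,-0.1,0,0,0,-0.1,0,0]}}

```text
time: 11.98
tcp_pos: [0.4627, 0.1795, 0.1319]
orientation: [-0.0, 0.662, 0.75, -0.0]
contact_force: [-0.0, 0.9, -1.4]
grip_width: 0.1
gripper_force: 29.9
```

Run:
```python
from h import *
conv([]);print(state()['contact_force'])
s=snapshot('side'); pickle.dump(s,open('s4.pkl','wb'))
cv2.imwrite('pics/s4.png',cv2.resize(s['img'][50:240,200:410,::-1],None,fx=3,fy=3,interpolation=cv2.INTER_CUBIC))
for n in('side','top'):
    s=snapshot(n);P=cloud(s);hsv=cv2.cvtColor(s['img'],cv2.COLOR_RGB2HSV).astype(int)
    k=(abs(P[...,0]-.46)<.09)&(abs(P[...,1]-.18)<.12)&(abs(P[...,2]-.149)<.006)&(abs(hsv[...,0]-112)<13)&(hsv[...,1]>120)
    p=P[k]; r=cv2.minAreaRect((p[:,:2]*1000).astype(np.float32)); print(n,k.sum(),np.round(np.median(p,0),4),np.round(r[0],1),np.round(r[1],1),r[2])
    k=(abs(P[...,0]-.57)<.09)&(abs(P[...,1]-.19)<.09)&(abs(P[...,2]-.068)<.008)&(abs(hsv[...,0]-26)<9)&(hsv[...,1]>130)
    p=P[k]; r=cv2.minAreaRect((p[:,:2]*1000).astype(np.float32)); print(n,'yel',k.sum(),np.round(r[0],1),np.round(r[1],1),r[2])
```

```text
t 11.97 tcp [0.4627 0.1795 0.1319] head 7.11
[-0.0485006   0.89156432 -1.37566004]
side 193 [0.4503 0.1554 0.1497] [448. 175.] [ 13.8 194.4] 7.457929611206055
side yel 116 [562.7 201.8] [ 36.6 111. ] 5.010896682739258
top 225 [0.4578 0.1178 0.1489] [457.3 122.9] [12.7 81.4] 7.329421520233154
top yel 190 [569.4 166.4] [31.8 75.4] 7.266507625579834
```

View pics/s4.png

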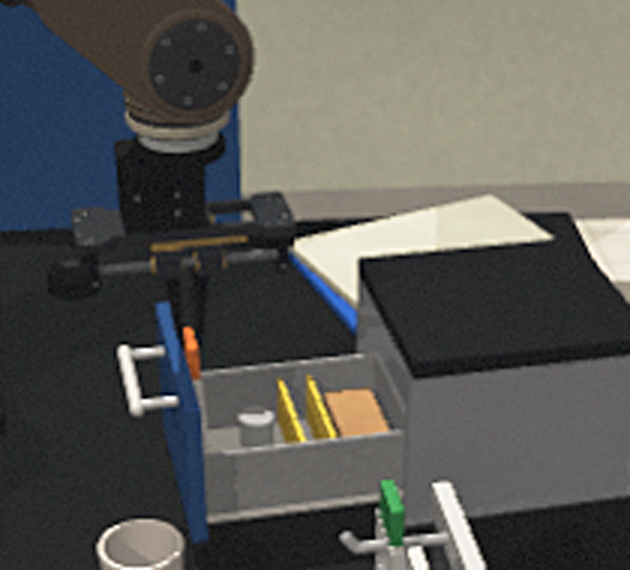

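The drawer followed the fingers: the front moved about 42 mm, so the opening is about 0.18, and the holder is still held clear (tab at (192,352) in the crop). Next I'll lift and move over the slot.

Run:
```python
from h import *
conv([(.4727,.1807,.132,7.1),(.4727,.1807,.215,7.1),(.5655,.1915,.215,7.1),(.5655,.1915,.18,7.1)])
```

```text
t 12.12 tcp [0.4628 0.1795 0.1319] head 7.11
[-0.0, 0.0167, -0.0001, 0.0001]
[-0.0, 0.0167, -0.1384, 0.0001]
[-0.0013, 0.1724, -0.1384, 0.0001]
[-0.0013, 0.1724, -0.0801, 0.0001]
```

Emit:
{"op": "carry_out", "data": {"plan": [0,0.01,0,0,0,0.017,0,0,0,0.017,-0.03,0,0,0.017,-0.08,0,0,0.017,-0.12,0,0,0.017,-0.138,0,0,0.04,-0.138,0,0,0.08,-0.138,0,0,0.12,-0.138,0,-0.001,0.15,-0.138,0,-0.001,0.167,-0.138,0,-0.001,0.172,-0.138,0,-0.001,0.172,-0.11,0,-0.001,0.172,-0.08,0,-0.001,0.172,-0.08,0,-0.001,0.172,-0.08,0]}}

```text
time: 14.12
tcp_pos: [0.5655, 0.1917, 0.1804]
orientation: [0.0, 0.662, 0.75, 0.0]
contact_force: [-0.6, -0.3, -0.5]
grip_width: 0.099
gripper_force: 29.9
```

Run:
```python
from h import *
conv([(.5655,.1915,.18,7.1),(.5655,.1915,.1165,7.1)]);print(state()['contact_force'])
s=snapshot('side'); pickle.dump(s,open('s5.pkl','wb'));P=cloud(s);hsv=cv2.cvtColor(s['img'],cv2.COLOR_RGB2HSV).astype(int)
cv2.imwrite('pics/s5.png',cv2.resize(s['img'][90:230,230:360,::-1],None,fx=4.2,fy=4.2,interpolation=cv2.INTER_CUBIC))
a=np.radians(7.1);Y=np.array([-np.sin(a),np.cos(a),0]);X=np.array([np.cos(a),np.sin(a),0])
T=np.array([.5655,.1915,0])
k=(abs(P[...,0]-.57)<.09)&(abs(P[...,1]-.19)<.09)&(abs(P[...,2]-.068)<.008)&(abs(hsv[...,0]-26)<9)&(hsv[...,1]>130)
d=(P[k]-T)@X; print('yellow x-offsets',np.sort((d*1000).round(0)))
k=(abs(P[...,0]-.57)<.05)&(abs(P[...,1]-.17)<.06)&(P[...,2]>.09)&(P[...,2]<.2)&(hsv[...,1]<60)&(hsv[...,2]>100)
d=(P[k]-T);print('plate',k.sum(),np.percentile(d@X,[2,10,50,90,98]).round(4),np.percentile(P[k][:,2],[2,50,98]).round(3))
k=(abs(P[...,0]-.57)<.05)&(abs(P[...,1]-.17)<.06)&(P[...,2]>.14)&(P[...,2]<.25)&(hsv[...,0]<15)&(hsv[...,1]>150)
d=(P[k]-T);print('tab',k.sum(),np.percentile(d@X,[2,10,50,90,98]).round(4),np.percentile(P[k][:,2],[2,50,98]).round(3))
```

```text
t 14.12 tcp [0.5655 0.1917 0.1804] head 7.12
[-0.0003, -0.0, 0.0006, 0.0001]
[-0.0003, -0.0, 0.1064, 0.0001]
[-0.63038073 -0.25514933 -0.54879632]
yellow x-offsets [-18. -18. -18. -17. -17. -17. -17. -17. -17. -17. -17. -17. -17. -17.
 -17. -16. -16. -16. -16. -16. -16. -16. -16. -16. -16. -16. -16. -16.
 -16. -16. -16. -16. -15. -15. -15. -15. -15. -15. -15. -14. -14. -14.
 -14. -14. -14. -14. -14. -14. -14. -13. -13. -12. -10.  10.  11.  11.
  11.  11.  11.  11.  11.  11.  11.  11.  11.  12.  12.  12.  12.  13.
  13.  13.  13.  14.  14.  14.  15.  15.  15.]
plate 184 [-0.0064 -0.0055 -0.0025  0.0038  0.0051] [0.092 0.139 0.179]
tab 72 [-0.0075 -0.0068 -0.0028  0.0015  0.0033] [0.184 0.203 0.213]
```

View pics/s5.png

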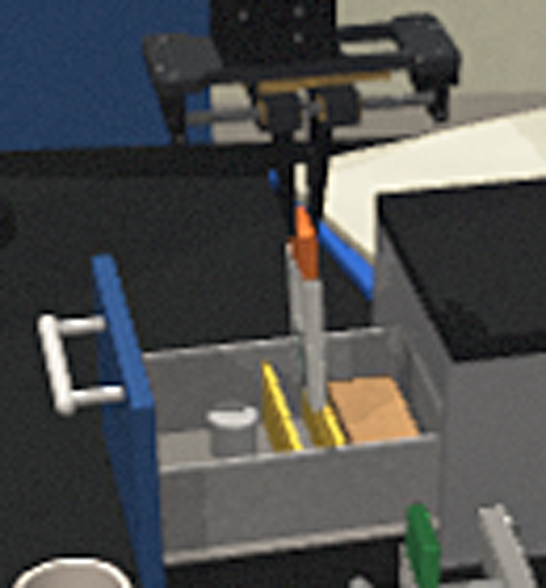

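The plate is centred between the yellow walls to about 1 mm (walls near (280,405) and (322,420) in the crop). Next I'll lower it in.

Emit:
{"op": "carry_out", "data": {"plan": [0,-0.002,0.01,0,0,-0.002,0.03,0,0,-0.002,0.05,0,0,-0.002,0.07,0,0,-0.002,0.085,0,0,-0.002,0.096,0,0,-0.002,0.102,0,0,-0.002,0.105,0,0,-0.002,0.105,0,0,-0.002,0.105,0]}}

```text
time: 15.42
tcp_pos: [0.5645, 0.1915, 0.1174]
orientation: [0.0, 0.662, 0.75, 0.0]
contact_force: [0.0, 0.1, -1.7]
grip_width: 0.102
gripper_force: 29.9
```

Emit:
{"op": "carry_out", "data": {"plan": [0,0,0.001,0,0,0,0.002,0,0,0,0.003,0,0,0,0.003,0,0,0,0.003,0]}}

```text
time: 16.05
tcp_pos: [0.5645, 0.1915, 0.1155]
orientation: [0.0, 0.662, 0.75, 0.0]
contact_force: [-0.2, 0.2, 0.9]
grip_width: 0.101
gripper_force: 29.9
```

Emit:
{"op": "carry_out", "data": {"plan": [0,0,0.001,0,0,0,0.002,0,0,0,0.002,0,0,0,0.002,0]}}

```text
time: 16.55
tcp_pos: [0.5652, 0.1917, 0.1154]
orientation: [0.001, 0.662, 0.75, 0.001]
contact_force: [-1.2, -0.1, 10.8]
grip_width: 0.099
gripper_force: 29.9
```

It is on the floor (10.8 N). I'll ease off and then open the jaws.

Emit:
{"op": "carry_out", "data": {"plan": [0,0,-0.0015,0,0,0,-0.0015,0,0,0,-0.0015,0]}}

```text
time: 16.92
tcp_pos: [0.5646, 0.1916, 0.1154]
orientation: [0.0, 0.662, 0.75, 0.0]
contact_force: [-0.1, 0.1, 5.9]
grip_width: 0.1
gripper_force: 29.9
```

Emit:
{"op": "carry_out", "data": {"plan": [0,0,0,0,0,0,0,0,0,0,0,0,0,0,0,0,0,0,0,0,0,0,0,0], "jaw": -0.3}}

```text
time: 17.68
tcp_pos: [0.5644, 0.1915, 0.115]
orientation: [-0.0, 0.662, 0.75, 0.0]
contact_force: [0.4, -0.8, 0.7]
grip_width: 0.349
gripper_force: 0.0
```

Emit:
{"op": "carry_out", "data": {"plan": [0,0,-0.01,0,0,0,-0.03,0,0,0,-0.06,0,0,0,-0.1,0,0,0,-0.15,0,0,0,-0.2,0,0,0,-0.2,0]}}

```text
time: 18.55
tcp_pos: [0.5651, 0.1917, 0.238]
orientation: [0.001, 0.662, 0.75, 0.002]
contact_force: [0.3, 0.9, 0.2]
grip_width: 0.353
gripper_force: 0.0
```

Run:
```python
from h import *
a=np.radians(7.1);Y=np.array([-np.sin(a),np.cos(a),0]);X=np.array([np.cos(a),np.sin(a),0])
s=snapshot('side'); pickle.dump(s,open('s6.pkl','wb'));P=cloud(s);hsv=cv2.cvtColor(s['img'],cv2.COLOR_RGB2HSV).astype(int)
cv2.imwrite('pics/s6.png',cv2.resize(s['img'][90:230,230:360,::-1],None,fx=4.2,fy=4.2,interpolation=cv2.INTER_CUBIC))
F=np.array([.449,.1768,0])
for d in(-.05,-.03):
    q=F+d*X; print(q, np.hypot(*q[:2]))
q=F-.05*X
conv([(q[0],q[1],.235,7.1),(q[0],q[1],.14,7.1)])
k=(abs(P[...,0]-.57)<.05)&(abs(P[...,1]-.19)<.06)&(P[...,2]>.08)&(P[...,2]<.16)&(hsv[...,0]<15)&(hsv[...,1]>150)
d=(P[k]-F);print('tab',k.sum(),np.percentile(d@X,[2,50,98]).round(4),np.percentile(P[k][:,2],[2,50,98]).round(3))
```

```text
[0.3993834  0.17061993 0.        ] 0.4343020399217227
[0.41923004 0.17309196 0.        ] 0.4535577726465525
t 18.6 tcp [0.5645 0.1916 0.2363] head 7.12
[-0.0005, -0.2774, 0.0021, 0.0001]
[-0.0005, -0.2774, 0.1605, 0.0001]
tab 77 [0.1129 0.1165 0.1228] [0.116 0.14  0.148]
```

View pics/s6.png

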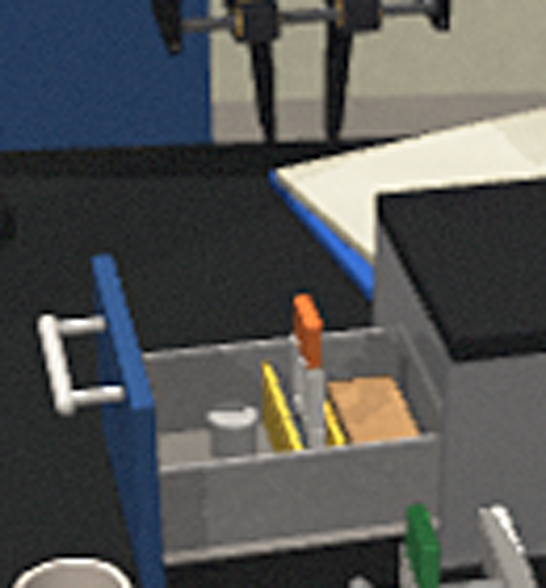

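The holder stands upright in the slot (tab at (308,330), plate between the yellow walls). Next I'll shut the jaws and go outside the front, above the handle bar.

Emit:
{"op": "carry_out", "data": {"plan": [0,-0.03,0,0,0,-0.09,0,0,0,-0.15,0,0,0,-0.21,0,0,0,-0.24,0.002,0,0,-0.24,0.002,0,0,-0.24,0.04,0,0,-0.24,0.09,0,0,-0.24,0.13,0,0,-0.24,0.15,0,0,-0.24,0.162,0,0,-0.24,0.162,0,0,-0.24,0.162,0], "jaw": -1}}

```text
time: 20.23
tcp_pos: [0.4218, 0.1738, 0.1384]
orientation: [0.0, 0.662, 0.75, 0.0]
contact_force: [0.8, -0.5, 0.0]
grip_width: 0.006
gripper_force: 0.0
```

Run:
```python
from h import *
print(state()['contact_force'])
conv([(.613,.198,.139,7.1)])
```

```text
[ 0.7506313  -0.45077715  0.03597343]
t 20.23 tcp [0.4218 0.1738 0.1384] head 7.11
[0.0006, 0.3212, -0.001, 0.0001]
```

Emit:
{"op": "carry_out", "data": {"plan": [0,0.006,0,0,0,0.012,0,0,0,0.018,0,0,0,0.024,0,0,0,0.03,0,0,0,0.037,0,0,0,0.045,0,0,0,0.054,0,0,0,0.064,0,0,0,0.075,0,0,0,0.087,0,0,0,0.099,0,0,0,0.111,0,0,0,0.123,0,0,0,0.135,0,0,0,0.146,0,0,0,0.156,0,0,0,0.164,0,0,0,0.17,0,0,0,0.175,0,0]}}

```text
time: 22.72
tcp_pos: [0.5258, 0.1867, 0.1378]
orientation: [-0.0, 0.662, 0.75, 0.0]
contact_force: [-0.1, -0.1, 0.2]
grip_width: 0.009
gripper_force: 0.0
```

Run:
```python
from h import *
a=np.radians(7.1);X=np.array([np.cos(a),np.sin(a),0])
s=snapshot('side'); pickle.dump(s,open('s7.pkl','wb'));P=cloud(s);hsv=cv2.cvtColor(s['img'],cv2.COLOR_RGB2HSV).astype(int)
cv2.imwrite('pics/s7.png',cv2.resize(s['img'][90:230,230:380,::-1],None,fx=4,fy=4,interpolation=cv2.INTER_CUBIC))
conv([(.613,.198,.139,7.1)]);print(state()['contact_force'])
k=(abs(P[...,0]-.54)<.1)&(abs(P[...,1]-.18)<.12)&(abs(P[...,2]-.149)<.006)&(abs(hsv[...,0]-112)<13)&(hsv[...,1]>120)
r=cv2.minAreaRect((P[k][:,:2]*1000).astype(np.float32));print(r)
```

```text
t 22.77 tcp [0.5261 0.1867 0.1378] head 7.11
[0.0007, 0.146, -0.0019, 0.0001]
[ 0.06214025 -1.05283976  0.28063919]
((448.91680908203125, 171.98574829101562), (13.856143951416016, 187.62539672851562), 7.196992874145508)
```

View pics/s7.png

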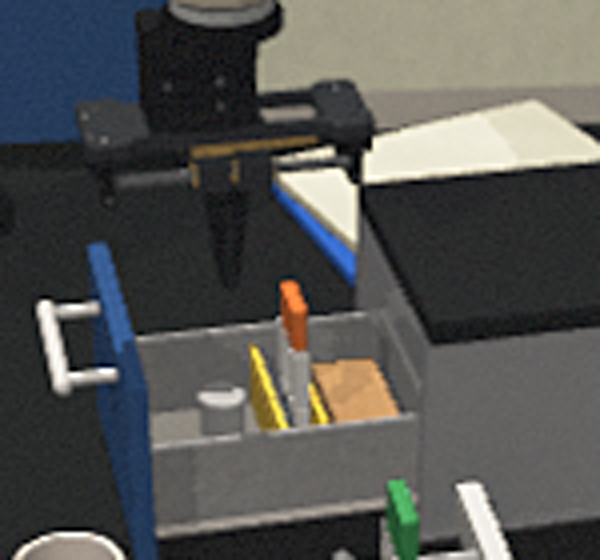

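The drawer did not move. The front is still at x = 0.449 and the holder is still upright, but the shut finger tips at (232,285) are now inside the panel line, so they passed over the top edge without catching it. I'll check where the tips really are, then push lower, against the handle bar.

Run:
```python
from h import *
s=pickle.load(open('s7.pkl','rb'));P=cloud(s)
T=np.array([.526,.1867,.1378])
for dz in(0,.019,.04): print(dz,((proj(s,T+[0,0,dz])-[230,90])*4).round(0))
k=(abs(P[...,0]-.526)<.03)&(abs(P[...,1]-.187)<.03)&(P[...,2]>.12)&(P[...,2]<.2)&(s['img'].max(2)<70)
print(k.sum(),np.percentile(P[k],[1,50],axis=0).round(4))
a=np.radians(7.1);X=np.array([np.cos(a),np.sin(a),0]);F=np.array([.449,.1768,0])
q=F-.07*X;print(q)
conv([(.526,.1867,.22,7.1),(q[0],q[1],.22,7.1),(q[0],q[1],.113,7.1)])
```

```text
0 [[230. 311.]]
0.019 [[229. 286.]]
0.04 [[229. 258.]]
79 [[0.513  0.1716 0.1628]
 [0.5226 0.1773 0.1839]]
[0.37953676 0.1681479  0.        ]
t 22.77 tcp [0.5261 0.1867 0.1378] head 7.11
[-0.0, -0.0002, -0.1369, 0.0001]
[-0.0005, -0.2462, -0.1369, 0.0001]
[-0.0005, -0.2462, 0.0414, 0.0001]
```

The visible tips end about 19 mm above the reported TCP, so the fingers passed just over the 150 mm edge. I'll put them into the gap between the handle bar and the panel, lower this time.

Run:
```python
from h import *
conv([(.526,.1867,.215,7.1),(.4262,.174,.215,7.1),(.4262,.174,.145,7.1),(.4262,.174,.112,7.1)])
```

```text
t 22.77 tcp [0.5261 0.1867 0.1378] head 7.11
[-0.0, -0.0002, -0.1286, 0.0001]
[-0.0004, -0.1679, -0.1286, 0.0001]
[-0.0004, -0.1679, -0.0119, 0.0001]
[-0.0004, -0.1679, 0.0431, 0.0001]
```

Emit:
{"op": "carry_out", "data": {"plan": [0,0,-0.03,0,0,0,-0.08,0,0,0,-0.13,0,0,-0.01,-0.13,0,0,-0.05,-0.13,0,0,-0.1,-0.13,0,0,-0.14,-0.13,0,0,-0.16,-0.13,0,0,-0.168,-0.13,0,0,-0.168,-0.13,0,0,-0.168,-0.06,0,0,-0.168,-0.02,0,0,-0.168,-0.012,0,0,-0.168,-0.012,0]}}

```text
time: 24.52
tcp_pos: [0.4262, 0.1743, 0.1453]
orientation: [0.0, 0.662, 0.75, 0.0]
contact_force: [-0.1, 0.5, -0.1]
grip_width: 0.007
gripper_force: 0.0
```

Emit:
{"op": "carry_out", "data": {"plan": [0,0,0.01,0,0,0,0.025,0,0,0,0.04,0,0,0,0.055,0,0,0,0.055,0]}}

```text
time: 25.15
tcp_pos: [0.4253, 0.1741, 0.1113]
orientation: [-0.0, 0.662, 0.75, -0.001]
contact_force: [0.1, -0.6, -0.3]
grip_width: 0.007
gripper_force: 0.0
```

Run:
```python
from h import *
conv([(.613,.198,.112,7.1)]);print(state()['contact_force'])
s=snapshot('side'); pickle.dump(s,open('s8.pkl','wb'));P=cloud(s)
F=np.array([.449,.1768,0]);a=np.radians(7.1);X=np.array([np.cos(a),np.sin(a),0])
k=(abs(P[...,0]-.425)<.03)&(abs(P[...,1]-.175)<.03)&(P[...,2]>.1)&(P[...,2]<.2)&(s['img'].max(2)<60)
print(k.sum(),np.percentile(P[k],[1,50],axis=0).round(4),np.percentile((P[k]-F)@X,[2,50,98]).round(4))
```

```text
t 25.15 tcp [0.4253 0.1741 0.1113] head 7.11
[0.0008, 0.3154, -0.0012, 0.0001]
[ 0.10336435 -0.57310376 -0.30190368]
142 [[0.414  0.1575 0.1215]
 [0.4245 0.1643 0.1748]] [-0.0353 -0.0257 -0.015 ]
```

Emit:
{"op": "carry_out", "data": {"plan": [0,0.004,0,0,0,0.009,0,0,0,0.014,0,0,0,0.02,0,0,0,0.026,0,0,0,0.033,0,0,0,0.041,0,0,0,0.05,0,0,0,0.059,0,0,0,0.068,0,0,0,0.076,0,0,0,0.083,0,0,0,0.089,0,0,0,0.094,0,0,0,0.097,0,0,0,0.1,0,0]}}

```text
time: 27.2
tcp_pos: [0.4852, 0.1816, 0.112]
orientation: [-0.0, 0.662, 0.75, -0.0]
contact_force: [-3.9, 1.9, 0.1]
grip_width: 0.009
gripper_force: 1.4
```

Run:
```python
from h import *
F=np.array([.449,.1768,0]);a=np.radians(7.1);X=np.array([np.cos(a),np.sin(a),0])
s=snapshot('side'); pickle.dump(s,open('s9.pkl','wb'));P=cloud(s);hsv=cv2.cvtColor(s['img'],cv2.COLOR_RGB2HSV).astype(int)
conv([(.613,.198,.112,7.1)]);print(state()['contact_force'])
k=(abs(P[...,0]-.54)<.1)&(abs(P[...,1]-.18)<.12)&(abs(P[...,2]-.149)<.006)&(abs(hsv[...,0]-112)<13)&(hsv[...,1]>120)
r=cv2.minAreaRect((P[k][:,:2]*1000).astype(np.float32));print(r)
k=(abs(P[...,0]-.6)<.07)&(abs(P[...,1]-.19)<.06)&(P[...,2]>.08)&(P[...,2]<.16)&(hsv[...,0]<15)&(hsv[...,1]>150)
d=(P[k]-F);print('tab',k.sum(),np.percentile(d@X,[2,50,98]).round(4),np.percentile(P[k][:,2],[2,50,98]).round(3))
z=P[k][:,2]; print('lean slope',np.polyfit(z,d@X,1))
```

```text
t 27.25 tcp [0.4854 0.1816 0.112 ] head 7.11
[0.0007, 0.2143, 0.0, 0.0]
[-2.82313291  0.32376744  0.99987533]
((499.7547912597656, 154.08837890625), (13.416430473327637, 141.18630981445312), 6.983020305633545)
tab 82 [0.1615 0.1653 0.1716] [0.118 0.137 0.148]
lean slope [0.03668524 0.16057179]
```

The drawer now follows (front at x ≈ 0.499) and the holder has not leaned. I'll keep pushing.

Emit:
{"op": "carry_out", "data": {"plan": [0,0.004,0,0,0,0.009,0,0,0,0.016,0,0,0,0.025,0,0,0,0.035,0,0,0,0.046,0,0,0,0.058,0,0,0,0.07,0,0,0,0.082,0,0,0,0.094,0,0,0,0.106,0,0,0,0.118,0,0,0,0.13,0,0,0,0.142,0,0,0,0.153,0,0,0,0.163,0,0,0,0.172,0,0,0,0.18,0,0,0,0.186,0,0,0,0.19,0,0]}}

```text
time: 29.75
tcp_pos: [0.5985, 0.1957, 0.112]
orientation: [-0.0, 0.662, 0.75, 0.0]
contact_force: [-2.2, 1.9, 0.9]
grip_width: 0.003
gripper_force: 1.3
```

Emit:
{"op": "carry_out", "data": {"plan": [0,0.003,0,0,0,0.006,0,0,0,0.009,0,0,0,0.012,0,0,0,0.015,0,0,0,0.018,0,0,0,0.02,0,0,0,0.02,0,0]}}

```text
time: 30.75
tcp_pos: [0.6105, 0.1972, 0.1121]
orientation: [0.0, 0.662, 0.75, 0.0]
contact_force: [-1.6, 0.9, -0.7]
grip_width: 0.0
gripper_force: 0.6
```

Not at the stop yet, so I'll continue in small steps.

Emit:
{"op": "carry_out", "data": {"plan": [0,0.002,0,0,0,0.004,0,0,0,0.006,0,0,0,0.007,0,0,0,0.007,0,0]}}

```text
time: 31.38
tcp_pos: [0.6143, 0.1977, 0.112]
orientation: [-0.0, 0.662, 0.75, -0.0]
contact_force: [-2.1, 0.3, 0.8]
grip_width: 0.006
gripper_force: 1.6
```

Emit:
{"op": "carry_out", "data": {"plan": [0,0.001,0,0,0,0.002,0,0,0,0.003,0,0,0,0.003,0,0]}}

```text
time: 31.88
tcp_pos: [0.6143, 0.1977, 0.112]
orientation: [-0.001, 0.662, 0.75, -0.002]
contact_force: [-12.3, -1.3, 5.3]
grip_width: 0.005
gripper_force: 6.4
```

The drawer has hit its stop (12 N with no more motion). I'll back off within the gap, rise clear, and check.

Emit:
{"op": "carry_out", "data": {"plan": [0,-0.004,0,0,0,-0.01,0,0,0,-0.014,0,0,0,-0.014,0,0,0,-0.014,-0.03,0,0,-0.014,-0.08,0,0,-0.014,-0.15,0,0,-0.014,-0.22,0,0,-0.014,-0.26,0,0,-0.014,-0.26,0]}}

```text
time: 33.12
tcp_pos: [0.6085, 0.1971, 0.271]
orientation: [0.001, 0.662, 0.75, 0.002]
contact_force: [-0.2, -0.5, -0.4]
grip_width: 0.006
gripper_force: 0.0
```

Emit:
{"op": "carry_out", "data": {"plan": [0,-0.05,0,0,0,-0.12,0,0,0,-0.19,0,0,0,-0.2,0,0,0,-0.2,0,0]}}

```text
time: 33.75
tcp_pos: [0.489, 0.1821, 0.268]
orientation: [0.0, 0.662, 0.75, 0.0]
contact_force: [-0.6, -0.6, 0.7]
grip_width: 0.004
gripper_force: 0.0
```

Run:
```python
from h import *
conv([]);a=np.radians(7.1);X=np.array([np.cos(a),np.sin(a),0])
s=snapshot('side');P=cloud(s);hsv=cv2.cvtColor(s['img'],cv2.COLOR_RGB2HSV).astype(int)
cv2.imwrite('pics/s10.png',cv2.resize(s['img'][80:350,200:430,::-1],None,fx=2.2,fy=2.2,interpolation=cv2.INTER_CUBIC))
k=(abs(P[...,0]-.62)<.06)&(abs(P[...,1]-.19)<.12)&(abs(P[...,2]-.149)<.006)&(abs(hsv[...,0]-112)<13)&(hsv[...,1]>120)
p=P[k];print('front',k.sum(),cv2.minAreaRect((p[:,:2]*1000).astype(np.float32)),'offset from cabinet origin mm',np.percentile((p-[.6343,.2006,0])@X*1000,[2,50,98]).round(1))
u,v=np.meshgrid(np.arange(640),np.arange(400));box=lambda a,b,c,d:(u>=a)&(u<=b)&(v>=c)&(v<=d)
for n,m in(('beaker',box(225,268,215,270)&(abs(P[...,2]-.085)<.01)),('bottle',box(250,290,255,280)&(abs(P[...,2]-.13)<.01)),('green',(hsv[...,0]>50)&(hsv[...,0]<85)&(hsv[...,1]>120)&box(315,345,200,240)&(P[...,2]>.15))):
    print(n,np.median(P[m],0).round(4))
```

```text
t 33.75 tcp [0.489  0.1821 0.268 ] head 7.12
front 203 ((625.4241333007812, 194.64999389648438), (14.855484962463379, 186.40045166015625), 7.498249053955078) offset from cabinet origin mm [-16.4 -10.8  -3.1]
beaker [ 0.4161 -0.0107  0.0821]
bottle [ 0.4618 -0.1859  0.1289]
green [ 0.5995 -0.1243  0.1898]
```

View pics/s10.png

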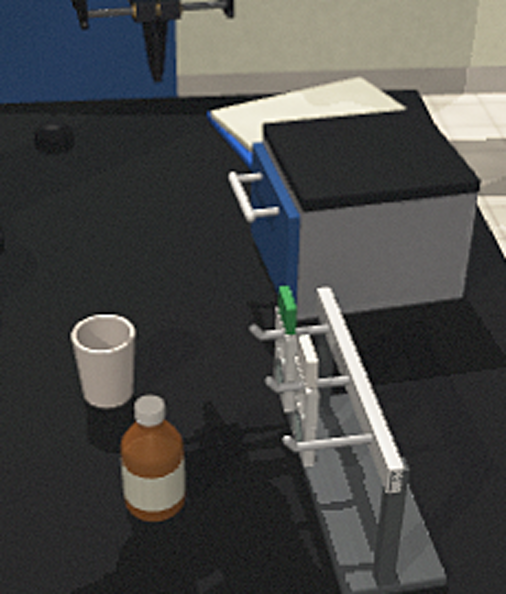

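The picture shows the blue front flush against the cabinet (panel from (255,145) to (298,290)) and the robot clear. Green and white are still hanging, and the bottle and beaker are within about 2 mm of their first readings. At the stop the load went through the fingers, so the drawer itself was bottomed out. I'll hand the job in.

```bash
python3 -c "
from station import *
print(finish_job())"
```

```text
the job is handed in; nothing more can be done
None
```

I filed the orange holder upright in the yellow slot, pushed the drawer to its stop and handed the job in at about 34 s; I couldn't see the holder once the drawer was shut, and the other holders, bottle and beaker look undisturbed.

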